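# Slide the nail-tip palette between the powder pots

## Task

The purple nail-tip palette lies on the white paper sheet: push it along the table through the narrow gap between the two powder pots until it lies wholly on the pink drying pad on the other side. Only push it with the fingertips, never pick it up or tip it, then draw back clear of it; leave everything else on the table where it is.

Things in the scene. Friction and masses are not known exactly. Their poses are not given: they have to be found in the camera images.
- palette: the palette: a purple rectangular slab, 64 mm (its x) by 90 mm (its y) by 20 mm high, edges rounded, eight coloured nail tips lying in two rows on top (3 mm high). Loose, about 150 g, slides on the table under a light push (under 3 N). Origin: centre of its underside. It fits through the gap only lengthwise, its y along the y of the pots; which end leads does not matter.
- pots: two grey round powder pots, white lids with a cream disc, stuck fast to the table, each 66 mm wide, 40 mm high, centres at x = -68 and +68 mm: a 70 mm gap, 3 mm clear either side of the palette. Origin on the table midway between them, y through the gap, z up. The palette starts on the +y or -y side, the pad is on the other. Bystanders keep 110 mm off the y axis up to 300 mm from the gap.
- pad: the drying pad: a pink rectangle with a darker rim, 100 mm (its x) by 126 mm (its y), flush with the table (no step). Origin at its centre on the table, axes parallel to those of the pots.
- sheet: the white paper sheet on which the palette starts, 190 mm by 160 mm, flush with the table (no step). Origin at its centre.
- corner_a (a point): the bottom corner of the palette at x = -32 mm, y = -45 mm in its frame
- corner_b (a point): the bottom corner of the palette at x = +32 mm, y = -45 mm in its frame
- corner_c (a point): the bottom corner of the palette at x = +32 mm, y = +45 mm in its frame
- corner_d (a point): the bottom corner of the palette at x = -32 mm, y = +45 mm in its frame
- polish_red: bystander: red nail-polish bottle with black cap, 30 mm diameter, 72 mm high, standing loose beyond the pot at x = +68 mm, some 150 mm from the middle of the gap; origin at the centre of its foot
- buffer: bystander: orange buffing block 26 x 90 x 26 mm lying loose near the pot at x = -68 mm, some 155 mm from the middle of the gap; origin at the centre of its underside, long axis y
- polish_green: bystander: green nail-polish bottle with black cap, 30 mm diameter, 72 mm high, loose, at the left; origin at the centre of its foot
- lid_spare: bystander: loose white pot lid, 70 mm diameter, 13 mm high, at the right; origin at the centre of its underside
- dish: bystander: small white bowl, 60 mm diameter, 35 mm high, loose, at the right; origin at the centre of its foot
- brush: bystander: a nail brush with a flat wooden handle, 160 mm long, 9 mm wide, lying loose at the left; origin at the middle of its underside, bristles at +x

How it is judged:
By the outcome, as a careful person would: the job done as asked, in the order asked, and still so for the second after the job is handed in, with the robot touching nothing.
It also fails if it takes over 51 s, if anything falls off the work surface, if the arm or the gripper's body presses on something with over 40 N, if the wrist force passes 120 N, or if a joint passes its speed limit or range.

## Robot

A 6-joint arm with a two-finger parallel gripper is mounted at the origin on the work surface. World frame = base frame: x ahead of the robot, y to its left, z up, the work surface at z = 0. Lengths are in m, angles in rad, forces in N, time in s.
With the tool pointing down it reaches from about 0.275 to 0.875 m from the base axis. Payload 12.5 kg.
Tool frame: the origin (TCP) lies on the centre line of the jaws, within the pads' length; the fingertips stand r.finger_overhang ahead of it and the grasp point (between the pads) lies 3 mm ahead of it (r.finger_overhang is the distance from the TCP to the fingertips, in m); z points along the fingers, y is the direction in which the jaws open and shut (so a half turn about z gives the same grasp; the last joint's range is limited). The gripper opens to 85 mm and grips with 20 to 120 N. Pads are 22 mm wide; open, the fingers measure 114 mm over their backs; the gripper's body (76 mm by 85 mm) begins 54 mm behind the grasp point. The pads swing forward as they close: fully open they stand 13 mm farther back than shut.
Start: joints at [1.232, 0.351, 1.652, -0, 1.139, -0.085], TCP at [0.138, 0.532, 0.253] pointing down, gripper open.
Joint ranges: [-2.75, 2.75], [-0.79, 2.1], [0.01, 2.65], [-1.57, 4.71], [0.07, 3.14], [-2.87, 2.87]. Speed limits (rad/s): [2.22, 2.22, 2.79, 3.14, 3.14, 3.14].

## Interface

Orientations are given as a unit quaternion [x, y, z, w].
In Python, from cell import r, optics gives the robot as it stands. The module is installed in compiled form; this text tells all that it offers. Calls block until the motion is done:
- r.move_to(position, orientation): joint-space move of the TCP to a pose.
- r.move_linear(position, rot=None, vel=0.15): straight line of the TCP; rot=None keeps the orientation; vel is the mean speed in m/s.
- r.set_joints(angles): joint-space move.
- r.set_gripper(opening, squeeze=None): opening from 0.0 (shut) to 1.0 (fully open); squeeze is the grip in N (None keeps the last); returns when the fingers have stopped.
- r.sleep(seconds).
- r.inverse_kinematics(position, orientation): joint angles nearest the present ones, or None.
- optics.get_image(name): name is "side" or "top" or "wrist"; returns a dict with "pixels" (400x640x3 uint8, red, green, blue), "depth" (400x640 float32, m along the optical axis (not along the pixel's ray), 0 where there is no reading), "fx", "fy", "cx", "cy" (pixels), "camera_from_world" (4x4, takes a point from world to camera coordinates); the wrist camera has in their place "mount" (4x4, takes a point from camera to tool coordinates, whose origin is the TCP and whose axes are the flange's). Camera axes: x right, y down, z forward; pixel columns grow to the right and rows downward; lengths in m; the calibration is good to about 2 mm. A picture is of the moment at which its call begins: read the wrist's pose just before it.
A pose or a line that the arm cannot do raises r.PlanningError and nothing moves.
- r.hand_in(): hands the job in, once; it reports no verdict.
Readings, each from a call of its own:
- r.current_t(): time.
- r.current_q(): joint angles.
- r.current_qvel(): joint speeds.
- r.current_effort(): joint torques, N m.
- r.current_tool_pos(): TCP position.
- r.current_ee_rot(): TCP orientation.
- r.current_contact_force(): force on the tool from outside, world axes, zero at the start.
- r.current_torque(): the same for the moment, N m.
- r.current_opening(): opening from 0.0 (shut) to 1.0 (fully open).
Only numpy, scipy, OpenCV 4.12 (cv2) and the standard library are available. Lean on these libraries where they do the work, as an engineer would, in place of code of your own. Each camera call takes 0.05 s, during which the arm holds its last target.

## Working session

There is one attempt and no reset: what is moved stays moved. The work goes in short steps, each a Python script; the robot and the scene stay as the last script left them, time stands still between calls to the robot, and variables do not carry over. Pictures are saved under pics/ and viewed, and the job is handed in when it is done.

```bash
mkdir -p pics
python3 - <<'E'
from cell import r, optics
import cv2,numpy as np
print(r.current_t(), r.finger_overhang, r.current_tool_pos(), r.current_ee_rot(), r.current_opening())
for n in ["top","side"]:
    d=optics.get_image(n); cv2.imwrite(f"pics/{n}0.png",d["pixels"][:,:,::-1])
    np.savez(f"{n}0.npz",**d); print(n,d["fx"],d["cx"],d["cy"],np.round(d["camera_from_world"],4).tolist())
E
```

```text
0.0 0.022 [0.13797129 0.53208261 0.25276731] [ 1.26572107e-01  9.91957234e-01 -5.77362761e-04 -1.20656032e-04] 0.9991843321079936
top 479.4630370412389 325.2143991137174 209.10418691533263 [[-0.0026, -1.0, -0.0084, 0.0263], [-0.9882, 0.0038, -0.1534, 0.593], [0.1534, 0.0079, -0.9881, 1.5823], [0.0, 0.0, 0.0, 1.0]]
side 467.62122451921437 325.5628958951998 192.0295011014664 [[-0.9626, -0.2702, -0.0174, 0.5758], [-0.1957, 0.7388, -0.6448, 0.137], [0.1871, -0.6173, -0.7641, 1.2385], [0.0, 0.0, 0.0, 1.0]]
```

View pics/top0.png

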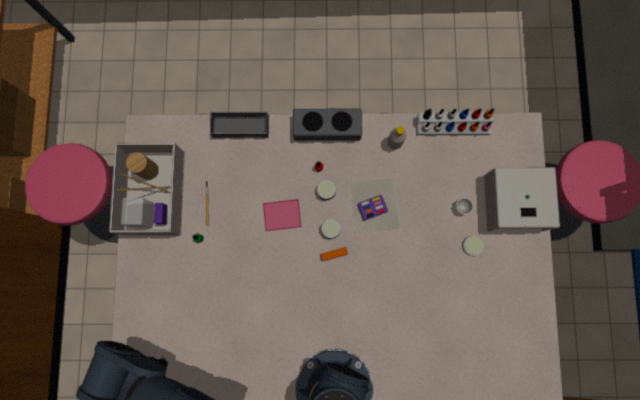

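View pics/side0.png

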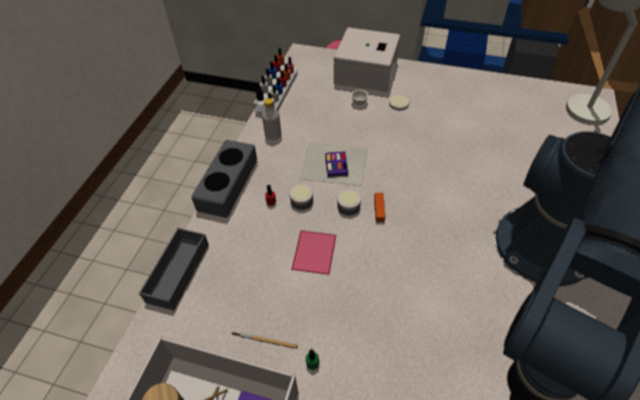

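The top view shows the pots at (326,190) and (331,229), the palette at (373,208), and the pad at (282,215). So the push goes toward +y. The bystanders are clear of that path. I'll get rough world positions from this, then look closer with the wrist camera.

```bash
cat > h.py <<'E'
import numpy as np, cv2
from cell import r, optics
from scipy.spatial.transform import Rotation as R
def ray(d,uv,z,cw=None):
    T=np.linalg.inv(d["camera_from_world"]) if cw is None else cw   # world from camera
    uv=np.atleast_2d(uv).astype(float)
    dirs=np.c_[(uv[:,0]-d["cx"])/d["fx"],(uv[:,1]-d["cy"])/d["fy"],np.ones(len(uv))]@T[:3,:3].T
    s=(z-T[2,3])/dirs[:,2]
    return T[:3,3]+dirs*s[:,None]
def wrist(name):
    p=np.array(r.current_tool_pos());q=r.current_ee_rot()
    d=optics.get_image("wrist")
    T=np.eye(4);T[:3,:3]=R.from_quat(q).as_matrix();T[:3,3]=p
    cw=T@d["mount"]; d["cw"]=cw
    np.savez(name+".npz",**d); cv2.imwrite(f"pics/{name}.png",d["pixels"][:,:,::-1])
    return d
def down(yaw):  # tool z down, tool y axis at world angle yaw
    y=np.array([np.cos(yaw),np.sin(yaw),0]);z=np.array([0,0,-1.]);x=np.cross(y,z)
    return R.from_matrix(np.c_[x,y,z]).as_quat()
E
python3 - <<'E'
from h import *
d=dict(np.load("top0.npz"))
print(ray(d,[[326,190],[331,229]],.04),ray(d,[[373,208]],.02),ray(d,[[282,215]],0))
d=wrist("w0");print(np.round(d["mount"],4).tolist(),d["fx"],d["cx"],d["cy"])
print(R.from_quat(r.current_ee_rot()).as_matrix().round(3))
E
```

```text
[[0.66030979 0.02157376 0.04      ]
 [0.5257713  0.00502103 0.04      ]] [[ 0.6003444  -0.14021682  0.02      ]] [[0.5799978  0.17557165 0.        ]]
[[-0.0007, -0.9463, -0.3233, 0.0829], [1.0, -0.0004, -0.0012, 0.0004], [0.001, -0.3233, 0.9463, -0.1192], [0.0, 0.0, 0.0, 1.0]] 316.3089787516861 316.32858101303214 202.75034086147173
[[-0.968  0.251 -0.   ]
 [ 0.251  0.968 -0.001]
 [ 0.    -0.001 -1.   ]]
```

View pics/w0.png

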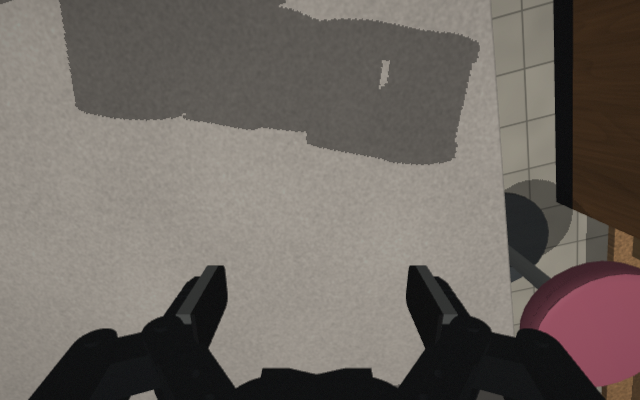

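Run:
```python
from h import *
r.move_to([0.6,0.015,0.22],down(np.pi/2))
print(r.current_t(),r.current_q())
d=wrist("w1")
```

```text
2.6167 [-5.13783826e-02  4.75311150e-01  1.55066340e+00  1.28545604e-04
  1.11556179e+00 -1.62304321e+00]
```

View pics/w1.png

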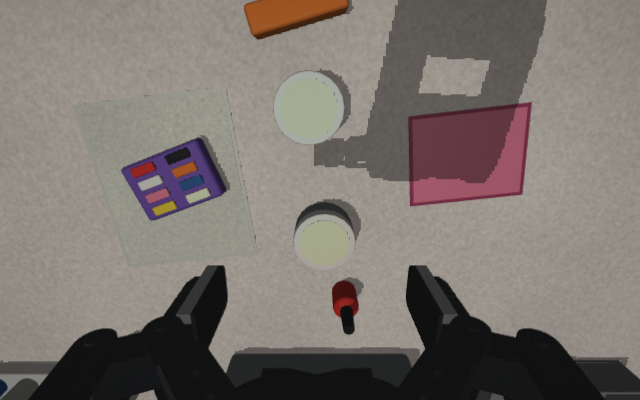

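```bash
cat >> h.py <<'E'
from scipy.optimize import minimize
def proj(d,P):
    C=np.linalg.inv(d["cw"]) if "cw" in d else d["camera_from_world"]
    p=np.asarray(P)@C[:3,:3].T+C[:3,3]
    return np.c_[p[:,0]/p[:,2]*d["fx"]+d["cx"],p[:,1]/p[:,2]*d["fy"]+d["cy"]]
def purple(d):
    hsv=cv2.cvtColor(d["pixels"],cv2.COLOR_RGB2HSV)
    m=((hsv[...,0]>118)&(hsv[...,0]<150)&(hsv[...,1]>90)&(hsv[...,2]>25)).astype(np.uint8)
    m=cv2.morphologyEx(m,cv2.MORPH_CLOSE,np.ones((9,9)))
    n,l,s,_=cv2.connectedComponentsWithStats(m)
    k=1+np.argmax(s[1:,4]); return (l==k).astype(np.uint8)
def box(x,y,a,hx=.032,hy=.045,h=.02,rz=0.003):
    c,s=np.cos(a),np.sin(a)
    out=[]
    for z,e in((0,0.001),(.003,0),(h-.003,0),(h,.003)):
        for sx in(-1,1):
            for sy in(-1,1):
                # rounded vertical corners
                for dx,dy in((0,.004),(.004,0),(.0012,.0012)):
                    px,py=sx*(hx-max(e,0)-dx),sy*(hy-max(e,0)-dy)
                    out.append((x+c*px-s*py,y+s*px+c*py,z))
    return np.array(out)
def fitpal(d,x0,S=4):
    m=purple(d); hull=cv2.convexHull(cv2.findContours(m,0,1)[0][0])
    ys,xs=np.nonzero(m);b=[xs.min()-15,ys.min()-15,xs.max()+15,ys.max()+15]
    mh=np.zeros((int(b[3]-b[1])*S,int(b[2]-b[0])*S),np.uint8)
    roi=m[b[1]:b[3],b[0]:b[2]]
    tgt=cv2.resize(roi.astype(np.float32),None,fx=S,fy=S,interpolation=cv2.INTER_LINEAR)>.5
    cc=cv2.convexHull(np.concatenate(cv2.findContours(tgt.astype(np.uint8),0,1)[0]))
    tgt=cv2.fillConvexPoly(np.zeros(tgt.shape,np.uint8),cc,1)
    def cost(v):
        P=(proj(d,box(*v))+.5-[b[0],b[1]])*S-.5
        h=cv2.convexHull(np.round(P*16).astype(np.int32))
        im=cv2.fillConvexPoly(np.zeros(tgt.shape,np.uint8),h,1,shift=4)
        return (im!=tgt).sum()/S**2
    best=None
    sx=np.array([x0+np.array(o) for o in([0,0,0],[.01,0,.1],[0,.01,-.1],[-.01,-.01,.1])])
    res=minimize(cost,x0,method="Nelder-Mead",options=dict(initial_simplex=sx,maxiter=300,xatol=1e-5,fatol=.01))
    return res.x,res.fun,int(tgt.sum()/S**2)
E
python3 - <<'E'
from h import *
d=dict(np.load("w1.npz"))
hsv=cv2.cvtColor(d["pixels"],cv2.COLOR_RGB2HSV)
# pink pad
m=((hsv[...,0]>160)&(hsv[...,1]>90)).astype(np.uint8); m[:, :390]=0; m[230:]=0
n,l,s,_=cv2.connectedComponentsWithStats(m);k=1+np.argmax(s[1:,4])
c=max(cv2.findContours((l==k).astype(np.uint8),0,1)[0],key=cv2.contourArea)
W=ray(d,c[:,0],0)[:,:2]
rect=cv2.minAreaRect((W*1e4).astype(np.float32));print("pad",rect[0][0]/1e4,rect[0][1]/1e4,rect[1],rect[2])
# cream discs / lids
m2=((hsv[...,2]>170)&(hsv[...,1]<70)).astype(np.uint8)
cen=[]
for x,y in((309,107),(324,242)):
    for nm,mask in(("cream",(hsv[...,0]>25)&(hsv[...,0]<75)&(hsv[...,2]>130)),("lid",hsv[...,2]>165)):
        mm=np.zeros((400,640),np.uint8);mm[y-50:y+45,x-50:x+50]=mask[y-50:y+45,x-50:x+50]
        n,l,s,_=cv2.connectedComponentsWithStats(mm);k=1+np.argmax(s[1:,4])
        c=max(cv2.findContours((l==k).astype(np.uint8),0,1)[0],key=cv2.contourArea)
        w=ray(d,c[:,0],.04)[:,:2]
        (cx,cy),rad=cv2.minEnclosingCircle((w*1e3).astype(np.float32));e=cv2.fitEllipse((w*1e4).astype(np.float32))
        print(nm,cx,cy,rad,np.array(e[0])/10,np.array(e[1])/10)
print(hsv[107,309],hsv[242,324],d["depth"][107,309],d["depth"][242,324])
cv2.imwrite("pics/m.png",purple(d)*255)
print(fitpal(d,np.array([.60,-.14,-.3])), fitpal(d,np.array([.60,-.14,.3])))
# depth check
for u,v in((309,107),(324,242),(173,180),(470,150),(250,100)):
    z=d["depth"][v,u];p=np.array([(u-d["cx"])/d["fx"]*z,(v-d["cy"])/d["fy"]*z,z,1]);print((d["cw"]@p)[:3])
E
```

```text
Traceback (most recent call last):
  File "h.py", line 5, in ray
    T=np.linalg.inv(d["camera_from_world"]) if cw is None else cw   # world from camera
                    ~^^^^^^^^^^^^^^^^^^^^^
KeyError: 'camera_from_world'
```

```bash
sed -i 's/    T=np.linalg.inv(d\["camera_from_world"\]) if cw is None else cw.*/    T=d["cw"] if "cw" in d else np.linalg.inv(d["camera_from_world"])/' h.py
cat > meas.py <<'E'
from h import *
def scene(d):
    hsv=cv2.cvtColor(d["pixels"],cv2.COLOR_RGB2HSV)
    m=((hsv[...,0]>160)&(hsv[...,1]>90)).astype(np.uint8); m[:, :390]=0; m[230:]=0
    n,l,s,_=cv2.connectedComponentsWithStats(m);k=1+np.argmax(s[1:,4])
    c=max(cv2.findContours((l==k).astype(np.uint8),0,1)[0],key=cv2.contourArea)
    W=ray(d,c[:,0],0)[:,:2]
    rect=cv2.minAreaRect((W*1e4).astype(np.float32));print("pad",rect[0][0]/1e4,rect[0][1]/1e4,rect[1],rect[2])
    for x,y in((309,107),(324,242)):
        for nm,mask in(("cream",(hsv[...,0]>25)&(hsv[...,0]<75)&(hsv[...,2]>130)),("lid",hsv[...,2]>165)):
            mm=np.zeros((400,640),np.uint8);mm[y-50:y+45,x-50:x+50]=mask[y-50:y+45,x-50:x+50]
            n,l,s,_=cv2.connectedComponentsWithStats(mm);k=1+np.argmax(s[1:,4])
            c=max(cv2.findContours((l==k).astype(np.uint8),0,1)[0],key=cv2.contourArea)
            w=ray(d,c[:,0],.04)[:,:2]
            (cx,cy),rad=cv2.minEnclosingCircle((w*1e3).astype(np.float32));e=cv2.fitEllipse((w*1e4).astype(np.float32))
            print(nm,cx,cy,rad,np.array(e[0])/10,np.array(e[1])/10)
    print(hsv[107,309],hsv[242,324])
d=dict(np.load("w1.npz"));scene(d)
cv2.imwrite("pics/m.png",purple(d)*255)
print(fitpal(d,np.array([.60,-.14,-.3])), fitpal(d,np.array([.60,-.14,.3])))
for u,v in((309,107),(324,242),(173,180),(470,150),(250,100)):
    z=d["depth"][v,u];p=np.array([(u-d["cx"])/d["fx"]*z,(v-d["cy"])/d["fy"]*z,z,1]);print((d["cw"]@p)[:3])
E
python3 meas.py
```

```text
pad 0.5803041015625 0.178376513671875 (988.1744995117188, 1250.350341796875) 6.451616287231445
cream 529.1258544921875 8.113138198852539 31.509761810302734 [529.07919922   8.15325165] [61.89578247 61.95379639]
lid 529.1446533203125 8.26284122467041 31.09581756591797 [529.16054688   8.23987656] [61.0817627  61.32351074]
cream 660.6325073242188 22.442142486572266 29.378826141357422 [660.55234375  22.5098465 ] [54.44049072 57.78092041]
lid 660.7763671875 22.449859619140625 28.18759536743164 [662.59365234  23.08278503] [48.98922424 53.58120728]
[ 40  36 172] [ 33  46 168]
(array([ 0.6035756 , -0.13616413,  0.36130644]), np.float64(177.125), 5179) (array([ 0.60385058, -0.13651538,  0.35147153]), np.float64(174.875), 5179)
[0.52769465 0.00899725 0.03804162]
[0.66255125 0.02369891 0.04007946]
[ 0.6012958  -0.13384269  0.01939119]
[ 0.57327129  0.18072517 -0.00068442]
[ 0.52222395 -0.05236866 -0.00177399]
```

View pics/m.png

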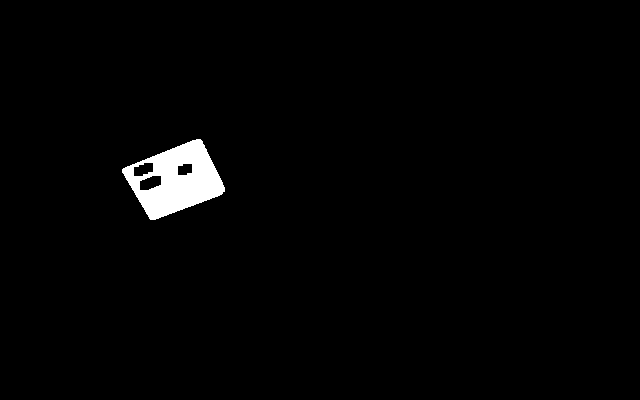

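Run:
```python
import cv2
i=cv2.imread("pics/w1.png")
cv2.imwrite("pics/z1.png",cv2.resize(i[60:285,260:380],None,fx=5,fy=5,interpolation=0)[::2,::2] if 0 else cv2.resize(i[60:285,250:400],None,fx=2.6,fy=2.6,interpolation=2))
cv2.imwrite("pics/z2.png",cv2.resize(i[120:240,100:250],None,fx=5,fy=4.9,interpolation=2))
```

```text
(no output)
```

View pics/z1.png

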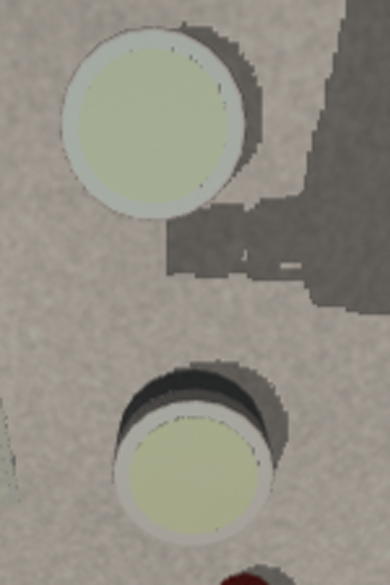

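View pics/z2.png

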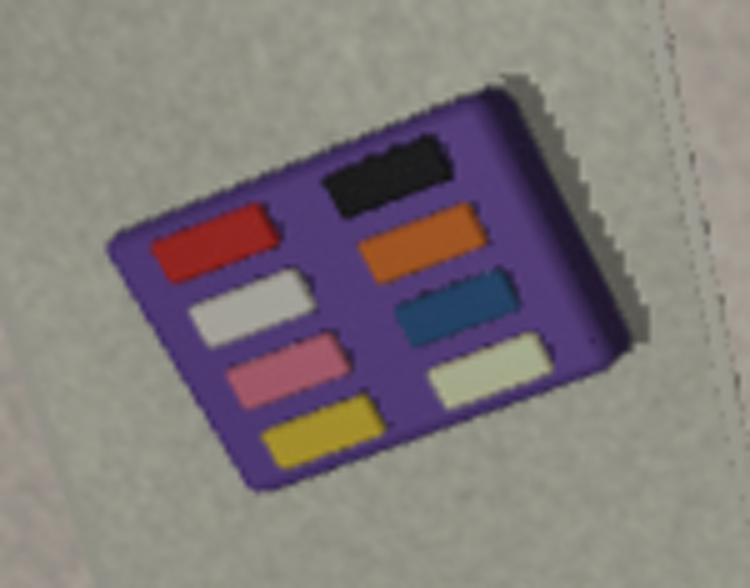

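```bash
cat > m2.py <<'E'
from h import *
def pots(d,guess=((.527,.008),(.662,.023))):
    lab=cv2.cvtColor(d["pixels"],cv2.COLOR_RGB2LAB).astype(int)
    C=[]
    for g in guess:
        th=np.linspace(0,2*np.pi,60)
        p=proj(d,np.c_[g[0]+.040*np.cos(th),g[1]+.040*np.sin(th),0*th+.04])
        roi=cv2.fillConvexPoly(np.zeros((400,640),np.uint8),cv2.convexHull(p.astype(np.int32)),1)
        mm=(roi>0)&(lab[...,1]<125)&(lab[...,2]>138)
        n,l,s,_=cv2.connectedComponentsWithStats(mm.astype(np.uint8));k=1+np.argmax(s[1:,4])
        c=cv2.convexHull(max(cv2.findContours((l==k).astype(np.uint8),0,1)[0],key=cv2.contourArea))
        w=ray(d,c[:,0],.0405)[:,:2]
        e=cv2.fitEllipse((w*1e4).astype(np.float32))
        print("disc",np.array(e[0])/1e4,np.array(e[1])/1e4); C.append(np.array(e[0])/1e4)
    return C
if __name__=="__main__":
    d=dict(np.load("w1.npz"))
    lab=cv2.cvtColor(d["pixels"],cv2.COLOR_RGB2LAB)
    print(lab[107,309],lab[107,278],lab[242,324],lab[242,297],lab[300,300])
    C=pots(d);v=C[1]-C[0];print(np.linalg.norm(v),np.degrees(np.arctan2(v[1],v[0])),(C[0]+C[1])/2)
    f,c,n=fitpal(d,np.array([.60,-.14,.35]));print(f,c)
    im=cv2.cvtColor(d["pixels"],cv2.COLOR_RGB2BGR)
    big=cv2.resize(im[120:240,100:250],None,fx=5,fy=5,interpolation=2)
    h=cv2.convexHull(((proj(d,box(*f))-[100,120]+.5)*5).astype(np.int32));cv2.polylines(big,[h],1,(0,255,0))
    m=purple(d);h=cv2.convexHull(((cv2.findContours(m,0,1)[0][0][:,0]-[100,120]+.5)*5).astype(np.int32));cv2.polylines(big,[h],1,(0,255,255))
    cv2.imwrite("pics/fit.png",big)
E
python3 m2.py
```

```text
[176 121 139] [177 124 131] [173 122 143] [171 127 132] [154 129 133]
disc [0.52914663 0.00850576] [0.05039933 0.05069637]
disc [0.66353672 0.02363065] [0.0508987  0.05120372]
0.1352385229664018 6.421315956631423 [0.59634167 0.01606821]
[ 0.60424023 -0.13699733  0.35936221] 170.5
```

View pics/fit.png

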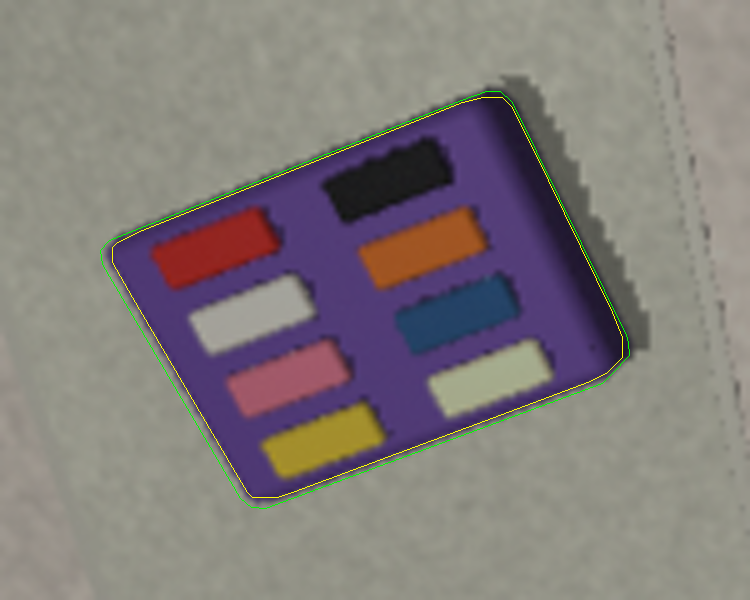

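The fit overlay matches the palette outline. The pots come out 135 mm apart, against 136 expected, and their axis at 6.4° agrees with the pad's. In the gap frame the palette sits at x=-9 mm, y=-153 mm, turned 14°.

My plan is to square it with a two-finger push on its -x long side, then push it from behind. First I'll check the fingertip geometry at partial openings.

```bash
cat > tips.py <<'E'
from h import *
def tips(d):
    z=d["depth"];v,u=np.mgrid[:400,:640]
    P=np.stack([(u-d["cx"])/d["fx"]*z,(v-d["cy"])/d["fy"]*z,z],-1)@d["mount"][:3,:3].T+d["mount"][:3,3]
    m=(z>0)&(P[...,2]>-.03)&(P[...,2]<.05)&(abs(P[...,1])<.07)&(abs(P[...,0])<.02)
    Q=P[m]
    for s in(-1,1):
        q=Q[Q[:,1]*s>0]
        if len(q):
            t=q[q[:,2]>q[:,2].max()-.004]
            print(s,"zmax",q[:,2].max().round(4),"tip y",t[:,1].min().round(4),t[:,1].max().round(4),"all y",q[:,1].min().round(4),q[:,1].max().round(4),"x",q[:,0].min().round(4),q[:,0].max().round(4))
E
python3 - <<'E'
from tips import *
d=dict(np.load("w1.npz"));tips(d)
for o in(.6,.3):
    r.set_gripper(o,20);print(o,r.current_opening(),r.current_t());d=wrist(f"g{int(o*10)}");tips(d)
E
```

```text
-1 zmax 0.0107 tip y -0.0494 -0.0422 all y -0.0567 -0.0419 x -0.0121 0.0119
1 zmax 0.0108 tip y 0.0425 0.0483 all y 0.0421 0.0567 x -0.0119 0.012
0.6 0.6042332893308033 3.1
-1 zmax 0.0215 tip y -0.032 -0.0254 all y -0.0573 -0.0252 x -0.0123 0.0139
1 zmax 0.021 tip y 0.0256 0.0326 all y 0.0254 0.0576 x -0.0119 0.0136
0.3 0.30219547812575853 3.5167
-1 zmax 0.0236 tip y -0.0189 -0.0126 all y -0.0468 -0.0125 x -0.0138 0.0143
1 zmax 0.0231 tip y 0.0129 0.0191 all y 0.0127 0.0473 x -0.0126 0.0137
```

View pics/g3.png

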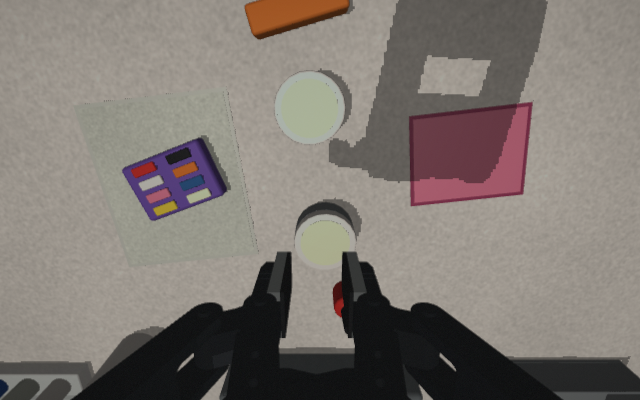

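Run:
```python
import numpy as np
for n in("g3","g6"):
    d=dict(np.load(n+".npz"))
    z=d["depth"];v,u=np.mgrid[:400,:640]
    P=np.stack([(u-d["cx"])/d["fx"]*z,(v-d["cy"])/d["fy"]*z,z],-1)@d["mount"][:3,:3].T+d["mount"][:3,3]
    m=(z>0)&(abs(P[...,1])<.1)&(abs(P[...,0])<.05)&(P[...,2]<.04)&(P[...,2]>-.06)
    Q=P[m]
    for a in np.arange(-.05,.03,.008):
        q=Q[(Q[:,2]>a)&(Q[:,2]<a+.008)]
        if len(q):print(n,a.round(3),"|y|",abs(q[:,1]).min().round(4),abs(q[:,1]).max().round(4),"x",q[:,0].min().round(4),q[:,0].max().round(4))
```

```text
g3 -0.05 |y| 0.0023 0.0566 x -0.0113 0.0177
g3 -0.042 |y| 0.0118 0.053 x -0.0138 0.0167
g3 -0.034 |y| 0.0129 0.0498 x -0.0138 0.0143
g3 -0.026 |y| 0.014 0.0449 x -0.0131 0.0138
g3 -0.018 |y| 0.0125 0.0307 x -0.0121 0.0122
g3 -0.01 |y| 0.0125 0.0266 x -0.0116 0.0113
g3 -0.002 |y| 0.0126 0.0267 x -0.0116 0.0115
g3 0.006 |y| 0.0126 0.0265 x -0.0113 0.0114
g3 0.014 |y| 0.0126 0.0254 x -0.0114 0.0112
g3 0.022 |y| 0.0126 0.0131 x 0.0004 0.007
g6 -0.05 |y| 0.0011 0.0621 x -0.011 0.0175
g6 -0.042 |y| 0.0207 0.0607 x -0.0134 0.0162
g6 -0.034 |y| 0.0237 0.0585 x -0.0139 0.0139
g6 -0.026 |y| 0.0254 0.0559 x -0.0082 0.0138
g6 -0.018 |y| 0.0252 0.0394 x -0.0121 0.0114
g6 -0.01 |y| 0.0252 0.0396 x -0.0118 0.0113
g6 -0.002 |y| 0.0252 0.0395 x -0.0123 0.0115
g6 0.006 |y| 0.0252 0.0395 x -0.012 0.0113
g6 0.014 |y| 0.0253 0.0362 x -0.0115 0.0109
```

```bash
cat >> h.py <<'E'
O=np.array([.59634,.01607]);A=np.radians(6.43)
EX=np.array([np.cos(A),np.sin(A)]);EY=np.array([-np.sin(A),np.cos(A)])
def G(x,y,z): return [*(O+x*EX+y*EY),z]
def toG(p,a=None):
    q=np.array(p[:2])-O; return (q@EX,q@EY)+((np.degrees(a-A),) if a is not None else ())
E
python3 - <<'E'
from h import *
r.set_gripper(.6)
q=down(np.pi/2+A)
r.move_to(G(-.075,-.151,.10),q)
r.move_linear(G(-.075,-.151,.028),vel=.1)
r.move_linear(G(-.055,-.151,.028),vel=.04);print(r.current_contact_force())
r.move_linear(G(-.0440,-.151,.028),vel=.03);print(r.current_contact_force(),toG(r.current_tool_pos()))
d=wrist("s1");print(r.current_t())
E
```

```text
[-0.1239565  -0.88676418  0.33296064]
[-0.55927729  0.46367588  1.11618683] (np.float64(-0.04385992121712784), np.float64(-0.15102961627668451))
6.8583
```

View pics/s1.png

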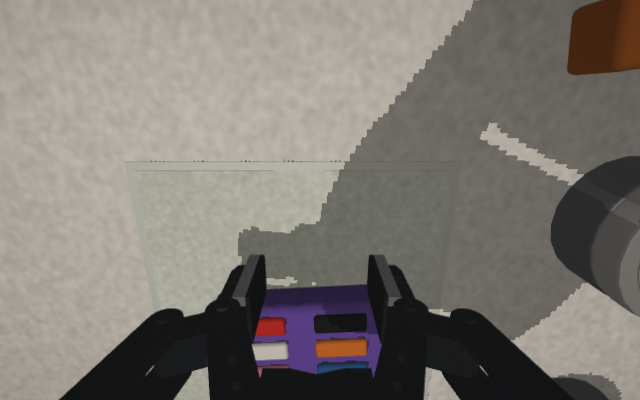

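Run:
```python
from h import *
r.move_linear(G(-.065,-.151,.028),vel=.06)
r.move_linear(G(-.065,-.151,.09),vel=.2)
r.set_gripper(.27)
r.move_to(G(0,-.24,.22),down(A))
d=wrist("s2");print(r.current_t(),r.current_q())
f,c,n=fitpal(d,np.array([*G(0,-.15,0)[:2],A]));print(f,c,n,toG(f,f[2]))
t=optics.get_image("top");cv2.imwrite("pics/t2.png",t["pixels"][:,:,::-1])
```

```text
9.5833 [-4.12906269e-01  5.86188189e-01  1.37000848e+00  7.45856113e-06
  1.18634212e+00 -5.26417423e-01]
[ 0.61670318 -0.14131722  0.16611076] 174.1875 6395 (np.float64(0.002609409085937875), np.float64(-0.15867761643967426), np.float64(3.087445677120062))
```

View pics/s2.png

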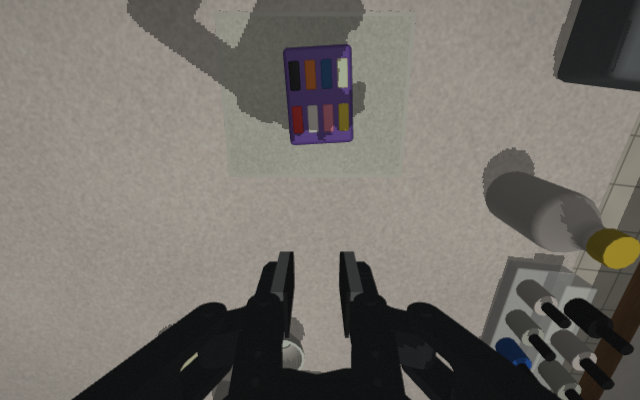

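Run:
```python
from h import *
r.move_to(G(.062,-.158,.09),down(np.pi/2+A))
r.set_gripper(.6)
r.move_linear(G(.062,-.158,.028),vel=.12)
r.move_linear(G(.0430,-.158,.028),vel=.035);print(r.current_contact_force(),toG(r.current_tool_pos()))
r.move_linear(G(.062,-.158,.028),vel=.06)
r.move_linear(G(.062,-.158,.09),vel=.2)
r.set_gripper(.27)
r.move_to(G(0,-.15,.22),down(A))
d=wrist("s3");print(r.current_t())
```

```text
[0.72846767 0.91020207 0.16839971] (np.float64(0.042930779963115846), np.float64(-0.15800076856060868))
15.4
```

View pics/s3.png

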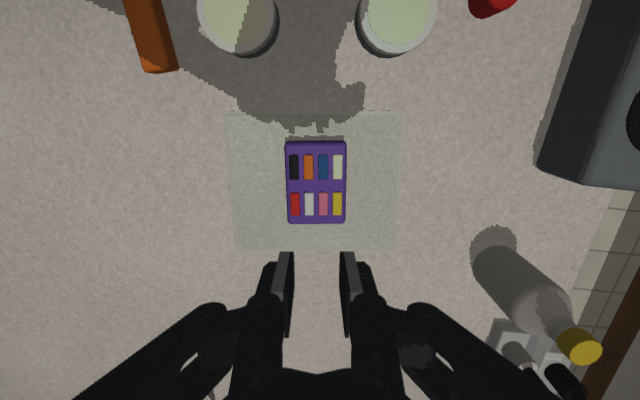

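Run:
```python
from h import *
from scipy.optimize import least_squares
d=dict(np.load("s3.npz"))
f,c,n=fitpal(d,np.array([*G(0,-.155,0)[:2],A]));print("pal",f,c,n,toG(f,f[2]))
lab=cv2.cvtColor(d["pixels"],cv2.COLOR_RGB2LAB).astype(int)
C=[]
for g in((-.068,0),(.068,0)):
    gx=np.array(G(*g,.04)[:2]);th=np.linspace(0,2*np.pi,60)
    p=proj(d,np.c_[gx[0]+.036*np.cos(th),gx[1]+.036*np.sin(th),0*th+.04])
    roi=cv2.fillConvexPoly(np.zeros((400,640),np.uint8),cv2.convexHull(p.astype(np.int32)),1)
    mm=((roi>0)&(lab[...,2]-lab[...,1]>13)).astype(np.uint8)
    mm=cv2.morphologyEx(mm,cv2.MORPH_CLOSE,np.ones((5,5)))
    k=max(cv2.findContours(mm,0,1)[0],key=cv2.contourArea)
    k=cv2.convexHull(k)[:,0];k=k[k[:,1]>2]
    w=ray(d,k,.0405)[:,:2]
    s=least_squares(lambda v:np.hypot(*(w-v[:2]).T)-v[2],[*gx,.025],loss="soft_l1",f_scale=.001)
    s2=least_squares(lambda v:np.hypot(*(w-v[:2]).T)-.0254,gx,loss="soft_l1",f_scale=.001)
    print(s.x,toG(s.x),toG(s2.x),abs(s.fun).max());C.append(s2.x)
v=C[1]-C[0];a=np.arctan2(v[1],v[0]);print(np.hypot(*v),np.degrees(a))
m=(C[0]+C[1])/2;ex=np.array([np.cos(a),np.sin(a)]);ey=np.array([-ex[1],ex[0]]);q=f[:2]-m;print("rel",q@ex,q@ey,np.degrees(f[2]-a))
```

```text
pal [ 0.61328722 -0.14037726  0.11367371] 190.625 4925 (np.float64(-0.0006798043816926939), np.float64(-0.1573610240013752), np.float64(0.08302408481029785))
[0.52442673 0.00280834 0.01898888] (np.float64(-0.07294605892709559), np.float64(-0.005124724652790701)) (np.float64(-0.06806683360798312), np.float64(0.00010139047381659168)) 0.0023365993022089887
[0.66419621 0.02351746 0.02576303] (np.float64(0.06826338705071464), np.float64(-0.0001985533709672454)) (np.float64(0.06827034348242349), np.float64(-0.0006543956384741732)) 0.00026587951276020594
0.13633927192716125 6.112383691640986
rel 8.923847328142637e-05 -0.15708644034707359 0.4006403931693123
```

Run:
```python
from h import *
r.move_to(G(-.0003,-.238,.10),down(A))
r.move_linear(G(-.0003,-.238,.0285),vel=.12)
print(r.current_opening())
r.move_linear(G(-.0003,-.21,.0285),vel=.05)
r.move_linear(G(-.0003,-.1400,.0285),vel=.06)
print(r.current_contact_force(),r.current_tool_pos(),r.current_t())
d=wrist("p1")
t=optics.get_image("top");np.savez("tp1.npz",**t)
f,c,n=fitpal(t,np.array([*G(0,-.085,0)[:2],A]));print("pal top",c,n,toG(f,f[2]))
```

```text
0.27006885614464315
[-0.06932758 -0.67718172 -1.18734757] [ 0.61178948 -0.12335421  0.0285401 ] 18.8167
pal top 251.5 251 (np.float64(-4.163336342344337e-17), np.float64(-0.08500000000000002), np.float64(0.0))
```

View pics/p1.png

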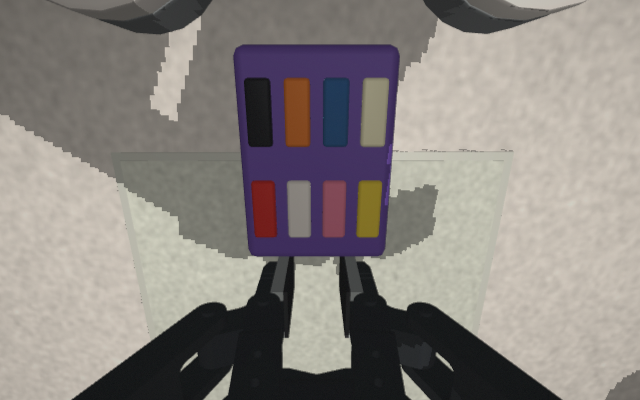

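The wrist view shows the palette square in front of the fingers: its leading edge runs 234–398, midpoint 316 against cx 316. It is centred between the pots, whose inner edges are at about 205 and 425. The top-camera fit locked onto the wrong purple blob, so I'm ignoring it. Next I'll push through in two strokes.

Run:
```python
from h import *
for y in(-.10,-.06,-.02,.02):
    r.move_linear(G(-.0003,y,.0285),vel=.06)
    print(y,np.round(r.current_contact_force(),2),r.current_t())
    if np.linalg.norm(r.current_contact_force())>12: print("STOP");break
d=wrist("p2")
```

```text
-0.1 [0.2  0.01 0.98] 19.7333
-0.06 [-0.29 -0.09 -0.33] 20.55
-0.02 [-0.08  0.1   0.18] 21.3667
0.02 [-1.08 -0.61  0.46] 22.1833
```

View pics/p2.png

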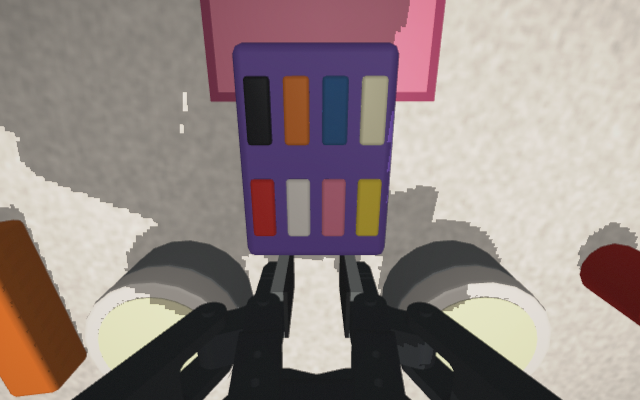

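The palette came through cleanly, still square, and its leading part is on the pad (pad edge at row 100). I'll finish the push and draw back.

Run:
```python
from h import *
r.move_linear(G(-.0003,.1065,.0285),vel=.06)
print(np.round(r.current_contact_force(),2))
r.move_linear(G(-.0003,.085,.0285),vel=.05)
r.move_linear(G(-.0003,.085,.22),vel=.2)
r.move_to(G(0,.09,.26),down(A))
d=wrist("f1")
f,c,n=fitpal(d,np.array([*G(0,.163,0)[:2],A]));print("pal",c,n,toG(f,f[2]))
hsv=cv2.cvtColor(d["pixels"],cv2.COLOR_RGB2HSV)
m=((hsv[...,0]>160)&(hsv[...,1]>80)).astype(np.uint8);m=cv2.morphologyEx(m|purple(d),cv2.MORPH_CLOSE,np.ones((5,5)))
k=max(cv2.findContours(m,0,1)[0],key=cv2.contourArea);w=ray(d,k[:,0],0)[:,:2]
e=cv2.minAreaRect((w*1e4).astype(np.float32));print("pad",toG(np.array(e[0])/1e4),e[1],e[2])
t=optics.get_image("top");cv2.imwrite("pics/tf.png",t["pixels"][:,:,::-1]);print(r.current_t(),r.current_contact_force())
```

```text
[-0.24 -0.09 -0.34]
pal 126.75 4922 (np.float64(-0.0004162450446643304), np.float64(0.16209279230194631), np.float64(0.012233769882407495))
pad (np.float64(0.002357915663229331), np.float64(0.1640619119292844)) (993.4890747070312, 1241.42431640625) 6.408706188201904
25.9 [-1.36475237  0.31986113  0.0827714 ]
```

View pics/f1.png

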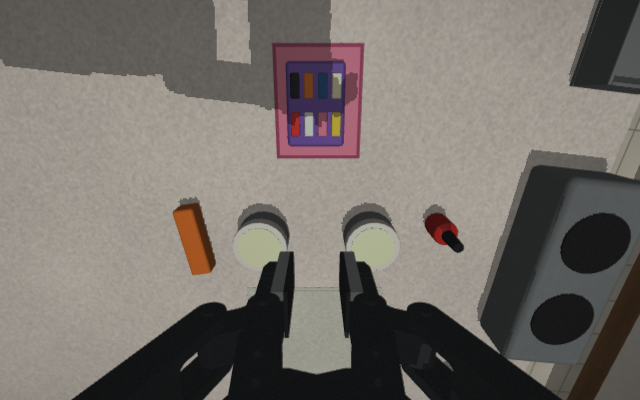

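View pics/tf.png

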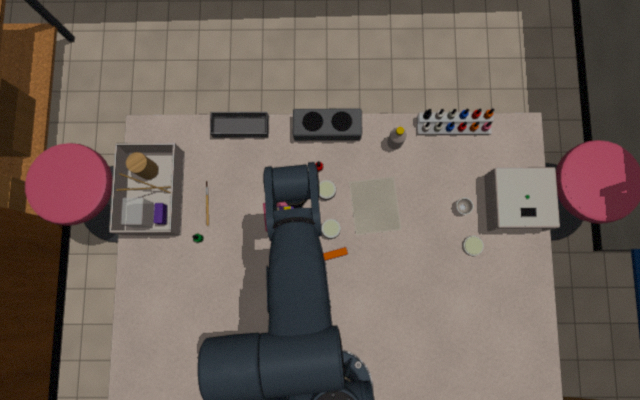

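The palette (287–345, 61–146) lies inside the pad (273–364, 43–158). All the other objects show at the same pixels as at the start, and the gripper is high and clear.

Run:
```python
from cell import r
print(r.hand_in(), r.current_t())
```

```text
the job is handed in; nothing more can be done
the job is handed in; nothing more can be done
```

The palette now lies wholly on the pink pad, and I handed the job in at about 26 s of the 51 s allowed; no verdict was reported.

- **What I did:** I squared and centred the palette with two gentle two-finger pushes on its long sides. I then pushed it from behind through the gap and onto the pad, drew back, and lifted clear.
- **Final position:** the last wrist image puts it about 3 mm from the pad's centre and within 0.1° of the gap's axis, with at least 14 mm of pad on every side.
- **Forces and surroundings:** the tool force stayed under 2 N at every reading, close to the sensor noise. In the top view the bystanders are where they started.
- **Checks that failed or disagreed:**
  - The first side push left the palette about 2.6 mm off centre and 3° askew; the second push corrected it.
  - One top-camera fit locked onto another purple object, so I ignored it and used the wrist camera.
  - In the image taken before the rear push, one pot disc was cut off and half in shadow. I fitted it with a fixed radius, and that agreed with the first measurement.

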